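# Bring the lidded box to the magnifier on an inspection carousel

## Robot

A 6-joint arm with a two-finger parallel gripper is mounted at the origin on the work surface. World frame = base frame: x ahead of the robot, y to its left, z up, the work surface at z = 0. Lengths are in m, angles in rad, forces in N, time in s.
With the tool pointing down it reaches from about 0.325 to 0.775 m from the base axis. Payload 5.5 kg.
Tool frame: the origin (TCP) lies on the centre line of the jaws, within the pads' length; the fingertips stand 11 mm ahead of it and the grasp point (between the pads) lies 8 mm behind it; z points along the fingers, y is the direction in which the jaws open and shut (so a half turn about z gives the same grasp; the last joint's range is limited). The gripper opens to 85 mm and grips with 20 to 120 N. Pads are 22 mm wide; open, the fingers measure 114 mm over their backs; the gripper's body (76 mm by 85 mm) begins 54 mm behind the grasp point. The pads swing forward as they close: fully open they stand 13 mm farther back than shut.
Start: joints at [-1.255, 0.091, 1.231, -0, 1.82, -0.057], TCP at [0.219, -0.559, 0.242] pointing down, gripper open.
Joint ranges: [-2.87, 2.87], [-0.86, 2.18], [0.17, 2.46], [-1.51, 4.65], [0.06, 2.69], [-2.65, 2.65]. Speed limits (rad/s): [2.57, 2.57, 3.01, 3.14, 3.14, 3.14].

## Interface

Orientations are given as a 3x3 rotation matrix whose columns are the frame's x, y, z axes.
In Python, from cell import robot, set_gripper, optics, job, status gives the robot as it stands. The module is installed in compiled form; this text tells all that it offers. Calls block until the motion is done:
- robot.movep(position, orientation): joint-space move of the TCP to a pose.
- robot.line_to(position, speed=0.15, ori=None): straight line of the TCP; ori=None keeps the orientation; speed is the mean speed in m/s.
- robot.movej(angles): joint-space move.
- set_gripper(opening, force=None): finger opening in m; force is the grip in N (None keeps the last); returns when the fingers have stopped.
- robot.wait(seconds).
- robot.inverse_kinematics(position, orientation): joint angles nearest the present ones, or None.
- optics.camera(name): name is "scene" or "top" or "wrist"; returns a dict with "img" (480x640x3 uint8, red, green, blue), "camera_matrix" (3x3 intrinsics, pixels), "D" ([k1, k2, p1, p2, k3] as OpenCV has them; the pictures are not rectified), "position" and "orientation" of the camera in the world. Camera axes: x right, y down, z forward; pixel columns grow to the right and rows downward; lengths in m; the calibration is good to about 2 mm. A picture is of the moment at which its call begins. There is no depth.
A pose or a line that the arm cannot do raises robot.IKError and nothing moves.
- job.close_job(): hands the job in, once; it reports no verdict.
Readings, each from a call of its own:
- status.current_t(): time.
- status.current_joint_positions(): joint angles.
- status.current_qd(): joint speeds.
- status.current_joint_torque(): joint torques, N m.
- status.current_position(): TCP position.
- status.current_orientation(): TCP orientation.
- status.current_contact_force(): force on the tool from outside, world axes, zero at the start.
- status.current_wrist_torque(): the same for the moment, N m.
- status.current_opening(): finger opening in m.
Only numpy, scipy, OpenCV 4.12 (cv2) and the standard library are available. Lean on these libraries where they do the work, as an engineer would, in place of code of your own. Each camera call takes 0.05 s, during which the arm holds its last target. There are 200 camera calls.

## Task

Push the three-armed carousel round by its arms with a fingertip until the box that has its lid on stands at the inspection station, on the straight line between the carousel's hub and the magnifier's post, and leave it there. Then, and not before, push the magnifier's swing arm round with a fingertip until its lens is centred over that box, to within about a centimetre. The boxes ride in their nests: do not touch, tip or lift them, and leave the other things on the bench where they are.

Things in the scene. Friction and masses are not known exactly. Their poses are not given: they have to be found in the camera images.
- hub (a point): Axis of the carousel, a point 45 mm above the bench inside its round aluminium hub (60 mm diameter, top 52 mm above the bench, small cap to 58 mm). The carousel turns about the vertical through it, either way; it is stiff (0.2 N m, 3 N at 70 mm) and stays where it is left. Under its arms: a dark steel foot, 150 mm diameter, 12 mm high, and a 10 mm high bar to the magnifier's post.
- rotor (a joint): How far the carousel has been turned since the start, rad, anticlockwise from above; 0 at the start wherever its arms point. Three arms 120 degrees apart: straight level aluminium bars 16 mm wide, 30 to 45 mm above the bench, free from 30 to 105 mm from the axis, each ending in a square grey nest 70 x 70 mm, rim 44 mm above the bench, centre 140 mm from the axis.
- station (a point): The inspection station: fixed point 34 mm above the bench, 140 mm from the hub axis straight towards the magnifier's post. A nest's inner floor has its centre here when its arm points at the post.
- lidded_center (a point): Centre (half-way up) of the lidded box: white plastic, 58 x 58 mm with a plain overhanging lid 64 x 64 mm, 48 mm tall, closed on top. It sits loose in the nest (2 mm play) with its centre over the carousel arm's centre line, 140 mm from the hub axis; its top is 82 mm above the bench.
- lens_pivot (a point): Pivot of the magnifier's swing arm, 155 mm above the bench on a round steel post (18 mm diameter), 280 mm from the hub axis and 140 mm beyond the station on the same line. The pivot boss is 28 mm in diameter and reaches 166 mm above the bench.
- lens (a point): Centre of the lens: clear, in a round grey rim, 96 mm outside diameter, 12 mm thick, 155 mm above the bench, 140 mm from the pivot. At the start it is parked on the robot's side of the post.
- lens_arm (a joint): Swing of the magnifier arm, rad, clockwise from above; 0 when the lens is over the station, 1.3 to 1.9 parked; stops at -0.7 and 2.4. Its straight level steel bar, 12 mm wide, 148 to 162 mm above the bench, is free from 14 to 92 mm from the pivot. Stiff (0.12 N m, 2 N at 60 mm), stays where it is left.
- lidded_box: The same lidded box; origin at the centre of its underside.
- open_box: Open white box without lid, 58 x 58 x 36 mm, with one divider, riding in the nest 120 degrees anticlockwise of the lidded box; origin at the centre of its underside, 34 mm above the bench. Not to be touched.
- round_pot: Open round white pot, 56 mm diameter, 38 mm tall, riding in the third nest; origin at the centre of its underside. Not to be touched.
- driver: Screwdriver lying on the bench to the right of the carousel. Bystander.
- jar: Clear jar with grey cap, 52 mm diameter, 75 mm tall, beside the carousel. Bystander.
- tape: Cardboard tape core lying flat, 84 mm diameter, 20 mm high, near the magnifier's post. Bystander.
- spare_lid: Square white lid lying on the bench, 64 x 64 x 12 mm, between carousel, magnifier and robot. Bystander.
- pen_cup: White cup, 64 mm diameter, 85 mm tall, beyond the carousel. Bystander.
- spare_box: Open white box, 75 x 75 x 45 mm, on the bench beside the carousel. Bystander.
Not all that is in view belongs to the job. What is shaped like the lidded_box but red is not meant.

How it is judged:
By the outcome, as a careful person would: the job done as asked, in the order asked, and still so for the second after the job is handed in, with the robot touching nothing.
It also fails if it takes over 72 s, if anything falls off the work surface, if the arm or the gripper's body presses on something with over 40 N, if the wrist force passes 120 N, or if a joint passes its speed limit or range.

## Working session

There is one attempt and no reset: what is moved stays moved. The work goes in short steps, each a Python script; the robot and the scene stay as the last script left them, time stands still between calls to the robot, and variables do not carry over. Pictures are saved under pics/ and viewed, about 8 in all and at most 12, crops included, and the job is handed in when it is done.

```bash
mkdir -p pics; cat > h.py <<'E'
import numpy as np, cv2
from cell import robot,set_gripper,optics,job,status
def shot(name,fn):
    c=optics.camera(name); cv2.imwrite(fn,c["img"][:,:,::-1]); np.savez(fn[:-4]+".npz",**{k:np.array(v) for k,v in c.items()}); return c
def load(fn): return dict(np.load(fn))
def unproj(c,uv,z):
    p=cv2.undistortPoints(np.array(uv,float).reshape(-1,1,2),c["camera_matrix"],c["D"]).reshape(-1,2)
    d=np.c_[p,np.ones(len(p))]@np.array(c["orientation"]).T
    o=np.array(c["position"]); return o+d*((z-o[2])/d[:,2])[:,None]
def proj(c,P):
    R=np.array(c["orientation"]).T; t=-R@np.array(c["position"])
    return cv2.projectPoints(np.array(P,float).reshape(-1,1,3),cv2.Rodrigues(R)[0],t,c["camera_matrix"],c["D"])[0].reshape(-1,2)
E
python3 - <<'E'
from h import *
for n in("top","scene"):
    c=shot(n,f"pics/{n}0.png"); print(n,c["position"],np.round(c["orientation"],3).tolist(),c["camera_matrix"].tolist(),c["D"])
print(status.current_t())
E
```

```text
top [ 0.43718453 -0.04061749  0.97465314] [[-0.012, -0.996, 0.09], [-0.999, 0.009, -0.031], [0.03, -0.09, -0.995]] [[463.34803777283776, 0.0, 314.41680071485627], [0.0, 463.34803777283776, 238.97464715692797], [0.0, 0.0, 1.0]] [0.03657497 0.         0.         0.         0.        ]
scene [1.05843858 0.80151817 0.76385596] [[-0.841, 0.308, -0.446], [0.541, 0.444, -0.714], [-0.022, -0.842, -0.54]] [[542.5214734937566, 0.0, 313.21393865119137], [0.0, 542.5214734937566, 243.60288456797605], [0.0, 0.0, 1.0]] [-0.16381524  0.          0.          0.          0.        ]
0.1
```

View pics/top0.png

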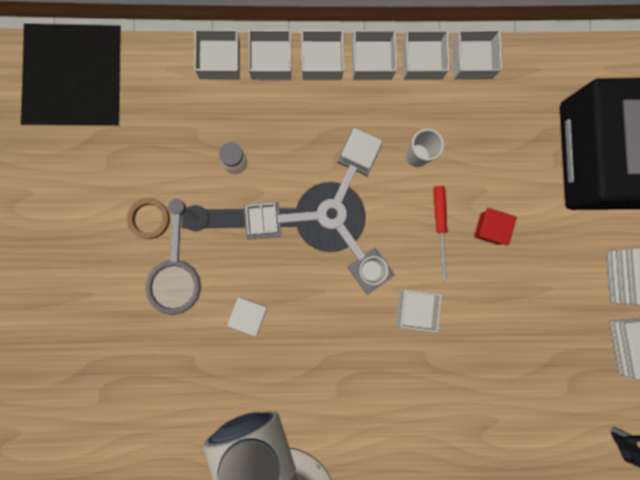

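View pics/scene0.png

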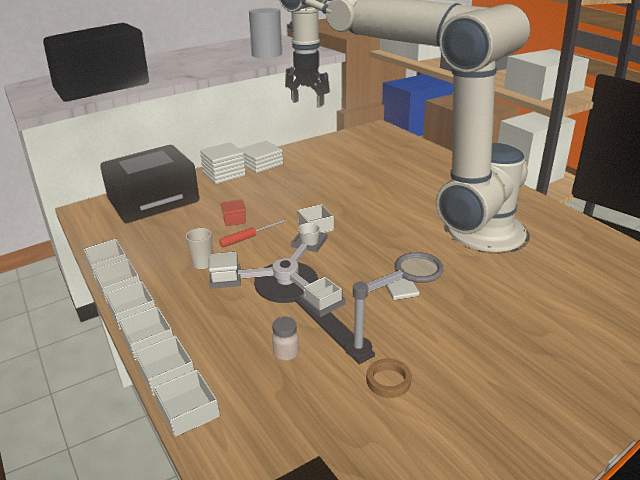

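Top view: hub at about (331,213). The candidates are the white closed box at (361,150), the open box with divider at (263,220), the pot at (371,270), the red box at (496,227) and the spare box at (420,310). The closed white one, 120° clockwise of the open box, fits the description. I'll confirm that in an enlarged crop.

```bash
python3 - <<'E'
from h import *
im=cv2.imread("pics/top0.png")[120:330,120:420]
cv2.imwrite("pics/crop0.png",cv2.resize(im,None,fx=2.66,fy=2.66,interpolation=cv2.INTER_CUBIC))
E
```

```text
(no output)
```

View pics/crop0.png

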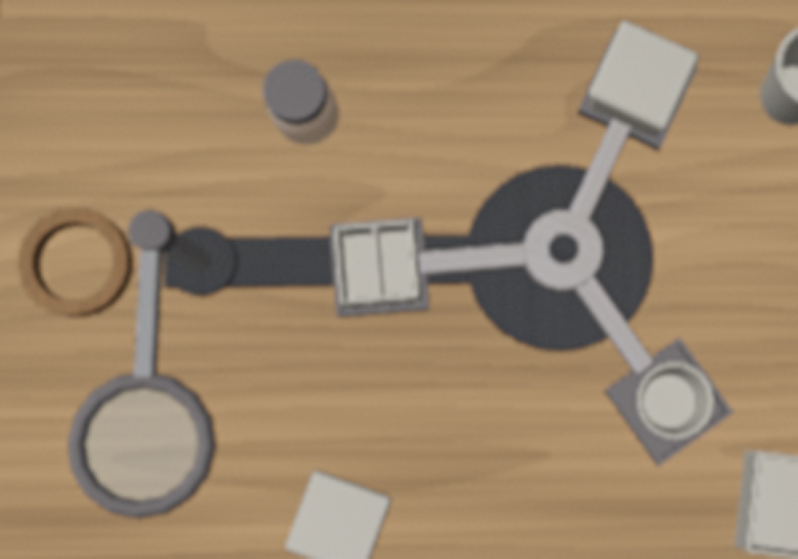

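The crop shows a plain closed white lid at (641,78), so that is the lidded box. The open box with divider is at (380,265), the pot at (672,400), hub cap at (564,248), pivot boss at (151,230) and lens at (142,444). Now to turn these into positions.

```bash
python3 - <<'E'
from h import *
c=load("pics/top0.npz")
def w(p,z): return unproj(c,[((np.array(p)+.5)/2.66-.5+120)],z)[0][:2]
hub=w((564,248),.058); foot=w((562,258),.012); piv=w((151,230),.166); lens=w((142,444),.161)
print("hub",hub,"foot",foot,"piv",piv,"lens",lens)
print("hub-piv",np.linalg.norm(piv-hub),"lens r",np.linalg.norm(lens-piv))
sd=np.degrees(np.arctan2(*(piv-hub)[::-1])); print("station dir",sd)
for n,p,z in(("lid",(643,80),.082),("open nest",(379,268),.044),("pot",(676,400),.072),("armL",(600,175),.045),("armO",(472,259.5),.045),("armP",(612,322),.045),("spare_lid",(337,520),.012),("jar",(296,91),.075),("sparebox",(420/1*1,0),.045)):
    q=w(p,z); d=q-hub; print(n,q.round(4),"r",np.linalg.norm(d).round(4),"ang",np.degrees(np.arctan2(d[1],d[0])).round(2))
print("sparebox",unproj(c,[(420,310)],.045)[0], "cup",unproj(c,[(428,142)],.085)[0],"driver",unproj(c,[(440,186),(444,278)],.015))
d=lens-piv; print("lens ang",np.degrees(np.arctan2(d[1],d[0])))
E
```

```text
hub [ 0.57178789 -0.10433372] foot [ 0.57059642 -0.10583235] piv [0.56965906 0.17410124] lens [0.43019325 0.17905924]
hub-piv 0.2784430952577278 lens r 0.13955390793489675
station dir 90.43805761404843
lid [ 0.6935 -0.1632] r 0.1351 ang -25.81
open nest [0.5595 0.0354] r 0.1403 ang 95.01
pot [ 0.4566 -0.1839] r 0.14 ang -145.36
armL [ 0.63   -0.1337] r 0.0652 ang -26.8
armO [ 0.5654 -0.0351] r 0.0695 ang 95.28
armP [ 0.5167 -0.1409] r 0.0661 ang -146.42
spare_lid [0.3688 0.0704] r 0.2678 ang 139.27
jar [0.6878 0.0937] r 0.2295 ang 59.63
sparebox [0.7675 0.0032] r 0.2234 ang 28.79
sparebox [ 0.37673367 -0.2786865   0.045     ] cup [ 0.70747034 -0.29474846  0.085     ] driver [[ 0.63366832 -0.33723467  0.015     ]
 [ 0.43991859 -0.33859496  0.015     ]]
lens ang 177.96399474189425
```

```bash
cat >> h.py <<'E'
HUB=np.array([.5718,-.1046]); PIV=np.array([.5697,.1745]); SD=90.4; LID0=-25.6
def pose(cen,ang,r,off,z,flip=1):
    """tool beside an arm at world angle ang (deg), on its clockwise side; tool y radial, z down"""
    a=np.radians(ang); e=np.array([np.cos(a),np.sin(a),0]); t=np.array([-e[1],e[0],0])
    p=np.r_[cen,z]+r*e-off*t
    y=flip*e; zz=np.array([0,0,-1.]); return p,np.c_[np.cross(y,zz),y,zz]
E
python3 - <<'E'
from h import *
print(np.round(status.current_orientation(),2).tolist())
for f in(1,-1):
    print("pot",f,[ (None if q is None else np.round(q,2)[[0,5]].tolist()) for q in (robot.inverse_kinematics(*pose(HUB,a,.068,.02,.042,f)) for a in (-145.6,-90,-29.6))])
    print("open",f,[ (None if q is None else np.round(q,2)[[0,5]].tolist()) for q in (robot.inverse_kinematics(*pose(HUB,a,.068,.02,.042,f)) for a in (94,150,210))])
    print("lens",f,[ (None if q is None else np.round(q,2)[[0,5]].tolist()) for q in (robot.inverse_kinematics(*pose(PIV,a,.055,.02,.16,f)) for a in (178,220,270))])
E
```

```text
[[0.93, 0.36, -0.0], [0.36, -0.93, 0.0], [0.0, -0.0, -1.0]]
pot 1 [[-0.31, 2.23], [-0.36, 1.21], [-0.3, 0.22]]
open 1 [[-0.12, -1.76], None, [-0.3, 2.32]]
lens 1 [None, None, [0.15, 1.72]]
pot -1 [[-0.31, -0.91], [-0.36, -1.93], None]
open -1 [[-0.12, 1.38], [-0.17, 0.36], [-0.3, -0.83]]
lens -1 [[0.3, 0.34], [0.23, -0.47], [0.15, -1.42]]
```

```bash
python3 - <<'E'
from h import *
set_gripper(0.0)
A0=LID0-120; END=SD-120-120+360-360  # pot arm target world angle
END=SD+240-360
P=lambda a,z,off=.019: pose(HUB,a,.068,off,z,1)
robot.movep(*P(A0-9,.16)); print(status.current_t(),status.current_contact_force())
robot.line_to(P(A0-9,.042)[0],.1); print(status.current_t(),np.round(status.current_contact_force(),2))
for a in np.linspace(A0-9,END-4,13)[1:]:
    p,o=P(a,.042); robot.line_to(p,.05,o); print(round(a,1),round(status.current_t(),1),np.round(status.current_contact_force(),1))
shot("top","pics/top1.png"); shot("scene","pics/scene1.png")
E
```

```text
2.975 [-0.23044683 -0.60483389 -0.75043409]
4.3083 [ 0.32  0.37 -0.18]
-144.5 4.7 [ 0.1  0.8 -0.5]
-134.4 5.1 [-0.3  0.2  0.2]
-124.4 5.5 [ 0.2 -0.3  0.4]
-114.3 5.9 [-0.8 -0.4 -0.4]
-104.2 6.3 [-0.1  0.7  0.9]
-94.1 6.7 [-0.   0.3 -0.7]
-84.0 7.1 [-0.   0.2  1.1]
-73.9 7.5 [-0.1  0.2  0.8]
-63.9 7.9 [-0.1  0.7  0.1]
-53.8 8.3 [ 0.9 -0.1  0.4]
-43.7 8.7 [ 0.3 -0.7  0. ]
-33.6 9.1 [-0.3 -0.8 -0.3]
```

View pics/top1.png

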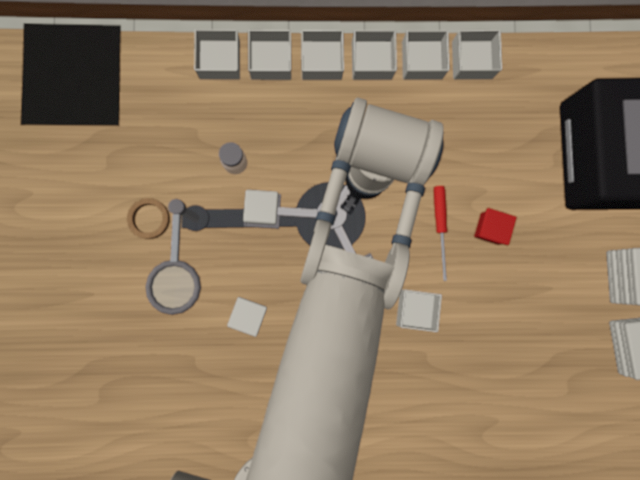

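The carousel turned as planned and the lidded box is now at about (262,208), almost at the station. I'll measure the lid by segmentation.

```bash
cat >> h.py <<'E'
def lidmeas(c):
    im=np.array(c["img"]); hsv=cv2.cvtColor(im,cv2.COLOR_RGB2HSV)
    m=((hsv[...,1]<40)&(hsv[...,2]>180)).astype(np.uint8); box=np.zeros_like(m); box[180:245,235:290]=1; m=cv2.morphologyEx(m*box,cv2.MORPH_OPEN,np.ones((7,7)))
    n,l,s,ce=cv2.connectedComponentsWithStats(m); i=1+np.argmax(s[1:,4])
    ct=cv2.findContours((l==i).astype(np.uint8),0,2)[0][0]; r=cv2.minAreaRect(ct)
    q=unproj(c,[r[0]],.082)[0,:2]; cor=unproj(c,cv2.boxPoints(r),.082)[:,:2]
    e=np.diff(np.r_[cor,cor[:1]],axis=0); L=np.linalg.norm(e,axis=1); an=(np.degrees(np.arctan2(e[:,1],e[:,0]))%90); an=np.where(an>45,an-90,an)
    d=q-HUB
    print("rect",np.round(r[0],1),np.round(r[1],1),"lid xy",q.round(4),"sides",L.round(4),"edge ang",an[0].round(2),"r",np.linalg.norm(d).round(4),"dir",np.degrees(np.arctan2(d[1],d[0])).round(2))
E
python3 - <<'E'
from h import *
c=load("pics/top1.npz"); lidmeas(c)
im=c["img"][150:300,120:320,::-1].copy()
cv2.imwrite("pics/crop1.png",cv2.resize(im,None,fx=4,fy=4,interpolation=cv2.INTER_CUBIC))
E
```

```text
rect [260. 206.] [28. 30.] lid xy [0.5828 0.0365] sides [0.0581 0.0549 0.0578 0.0548] edge ang -0.29 r 0.1415 dir 85.54
```

View pics/crop1.png

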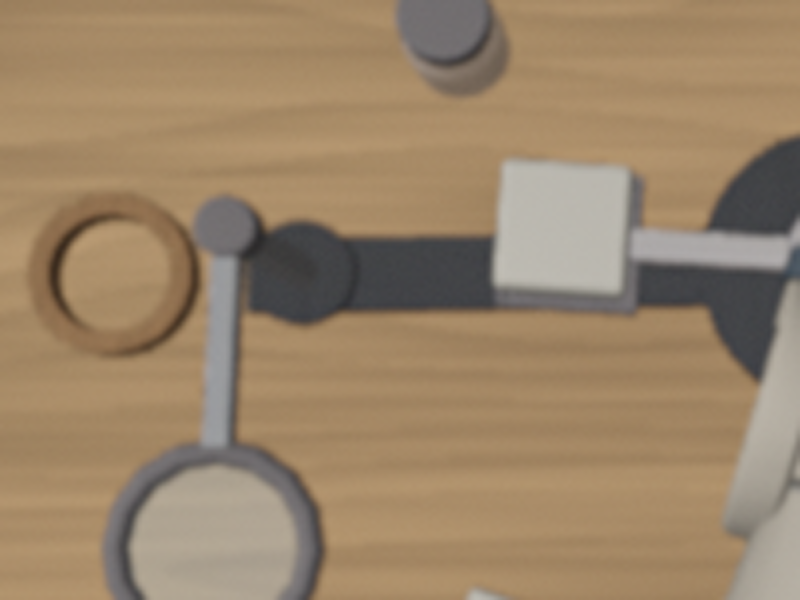

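```bash
python3 - <<'E'
from h import *
c=load("pics/top1.npz")
def w(p,z): return unproj(c,(np.array(p,float)+.5)/4-.5+[120,150],z)[:,:2]
k=w([(504,158),(634,167),(627,293),(493,286)],.082); d=k.mean(0)-HUB
ang=lambda d:np.degrees(np.arctan2(d[1],d[0])).round(2)
print("lid",k.mean(0),np.linalg.norm(np.roll(k,-1,0)-k,axis=1),np.linalg.norm(d),ang(d), "edges",[ang(e) for e in np.roll(k,-1,0)-k])
a=w([(785,251),(640,244)],.045); print("arm",ang(a[1]-a[0]),"mid from hub",ang(a.mean(0)-HUB))
p=w([(228,225)],.166)[0]; print("piv",p, "hub-piv dir",ang(p-HUB), "bar dir", [ang(x) for x in np.diff(w([(118,0),(118,0)],.01),axis=0)])
b=w([(360,273),(700,270)],.010); print("base bar",b,ang(b[0]-b[1]))
E
```

```text
lid [0.58263135 0.03496399] [0.0631432  0.06186548 0.0646195  0.06281877] 0.13998365893883596 85.56 edges [np.float64(-94.31), np.float64(176.58), np.float64(86.54), np.float64(-4.78)]
arm 86.8 mid from hub 85.56
piv [0.570149   0.17381568] hub-piv dir 90.34 bar dir [np.float64(0.0)]
base bar [[ 0.57019025  0.14711172]
 [ 0.57050846 -0.02961973]] 90.1
```

```bash
python3 - <<'E'
from h import *
END=SD+240-360
P=lambda a,z,off=.019: pose(HUB,a,.068,off,z,1)
p,o=P(END+.2,.042); robot.line_to(p,.02,o); robot.wait(.2)
c=shot("top","pics/top2.png"); print(status.current_t(),status.current_position(),p)
im=c["img"][150:270,140:340,::-1].copy()
im=cv2.resize(im,None,fx=4,fy=4,interpolation=cv2.INTER_CUBIC)
cv2.imwrite("pics/crop2.png",im); lidmeas(c)
E
```

```text
9.8667 [ 0.62154945 -0.15475832  0.04201778] [ 0.62171537 -0.15453452  0.042     ]
rect [259.5 210.5] [27. 29.] lid xy [0.574  0.0374] sides [0.0561 0.0529 0.0558 0.0527] edge ang -0.31 r 0.1421 dir 89.11
```

View pics/crop2.png

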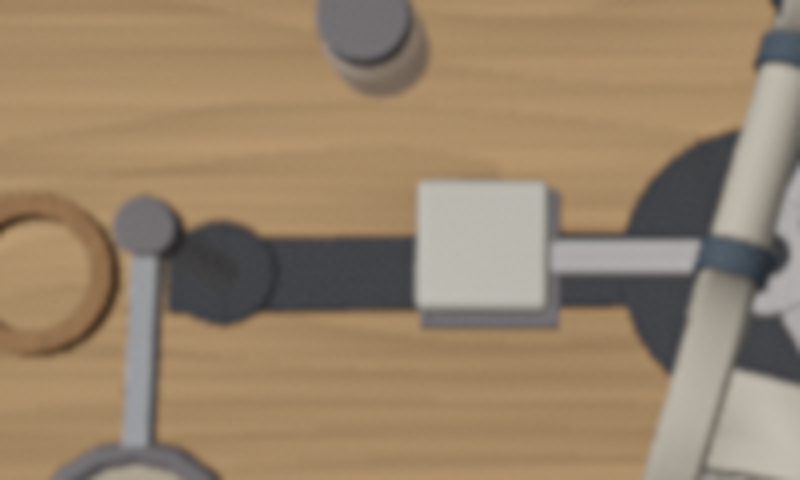

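```bash
python3 - <<'E'
from h import *
c=load("pics/top2.npz")
def w(p,z): return unproj(c,(np.array(p,float)+.5)/4-.5+[140,150],z)[:,:2]
ang=lambda d:np.degrees(np.arctan2(d[1],d[0])).round(2)
k=w([(417,180),(546,180),(547,309),(415,307)],.082); d=k.mean(0)-HUB
print("lid",k.mean(0),"dir",ang(d),"edges",[ang(e) for e in np.roll(k,-1,0)-k])
a=w([(700,256),(560,256)],.045); print("arm",a,ang(a[1]-a[0]))
print("bar",w([(300,274),(400,274),(600,272)],.01),"piv",w([(148,225)],.166))
print("nest outer/edges z.044",w([(555,190),(557,327),(421,327)],.044))
# arm-edge-based subpixel: columns across arm
g=cv2.cvtColor(c["img"],cv2.COLOR_RGB2GRAY).astype(float)
for u in (281,290,300,310): 
    col=g[200:230,u]; wt=np.clip(col-110,0,None); v=200+(wt*np.arange(30)).sum()/wt.sum(); print(u,v.round(2),unproj(c,[(u,v)],.045)[0,:2].round(4))
for u in(215,225,235):
    col=g[195:245,u]; wt=np.clip(90-col,0,None); v=195+(wt*np.arange(50)).sum()/wt.sum(); print("bar",u,v.round(2),unproj(c,[(u,v)],.010)[0,:2].round(4))
E
```

```text
lid [0.57383369 0.03655069] dir 89.17 edges [np.float64(-90.3), np.float64(-179.83), np.float64(88.67), np.float64(-0.81)]
arm [[ 5.72514107e-01 -7.05447671e-02]
 [ 5.73022833e-01  1.96323360e-04]] 89.59
bar [[ 0.56959439  0.13679821]
 [ 0.5692316   0.08507761]
 [ 0.56952927 -0.01914018]] piv [[0.570149   0.17381568]]
nest outer/edges z.044 [[0.6069486  0.00258891]
 [0.53708531 0.00193485]
 [0.53765595 0.0700976 ]]
281 211.76 [ 0.5768 -0.0026]
290 211.38 [ 0.5774 -0.0208]
300 213.6 [ 0.5728 -0.0409]
310 213.65 [ 0.5725 -0.0612]
bar 215 218.44 [0.5689 0.136 ]
bar 225 218.34 [0.569  0.1154]
bar 235 218.15 [0.5692 0.0947]
```

The arm is within about 0.5–1° of the line (arm 89.6°, lid 89.2°, post 90.3°). One last 0.7° nudge, then back off and turn the lens.

```bash
python3 - <<'E'
from h import *
END=SD+240-360
P=lambda a,z,off=.019: pose(HUB,a,.068,off,z,1)
p,o=P(END+.9,.042); robot.line_to(p,.02,o); robot.wait(.2)
p,o=P(END-7,.042); robot.line_to(p,.05,o)
p[2]=.26; robot.line_to(p,.15)
# lens: bar at world angle 178 -> 270, push from its clockwise (+y) side, bar half width 6
Q=lambda a,z,off=.017: pose(PIV,a,.055,off,z,-1)
L0=178; 
robot.movep(*Q(L0-16,.26)); c=shot("top","pics/top3.png"); print(status.current_t()); lidmeas(c)
robot.line_to(Q(L0-16,.160)[0],.1); print(np.round(status.current_contact_force(),1))
for a in np.linspace(L0-16,270.3-5,10)[1:]:
    p,o=Q(a,.160); robot.line_to(p,.04,o); print(round(a,1),round(status.current_t(),1),np.round(status.current_contact_force(),1))
c=shot("top","pics/top4.png")
im=c["img"][140:300,130:350,::-1]; cv2.imwrite("pics/crop4.png",cv2.resize(im,None,fx=3.6,fy=3.6,interpolation=cv2.INTER_CUBIC))
E
```

```text
13.725
rect [259.5 211.5] [29. 29.] lid xy [0.572  0.0374] sides [0.0561 0.0568 0.0558 0.0566] edge ang -0.31 r 0.142 dir 89.9
[ 0.5 -0.2  0.8]
173.5 15.3 [-0.3  0.4 -0.2]
185.0 15.8 [-0.3  0.1 -0.9]
196.4 16.2 [-0.4  0.4  0.4]
207.9 16.6 [-0.3  0.1  0.5]
219.4 17.1 [-0.3  0.3  0.3]
230.9 17.5 [ 0.3  0.3 -0.2]
242.3 18.0 [ 0.2  0.4 -0.7]
253.8 18.4 [-0.1 -0.5 -0.8]
265.3 18.9 [-0.   0.6  0.4]
```

View pics/crop4.png

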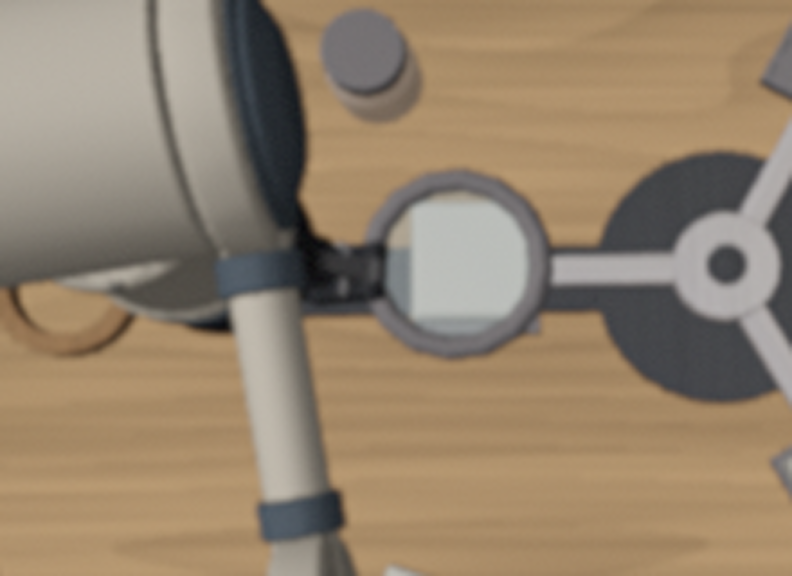

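The picture shows the lens rim centred at about (460,263) in the crop, and the lid beneath it. Next I'll work out how much swing remains.

```bash
python3 - <<'E'
from h import *
c=load("pics/top4.npz")
w=lambda p,z: unproj(c,(np.array(p,float)+.5)/3.6-.5+[130,140],z)[:,:2]
ang=lambda d:np.degrees(np.arctan2(d[1],d[0])).round(2)%360
l=w([(460,263)],.158)[0]; 
for pv in (PIV,np.array([.5701,.1738])): print("lens",l,"r",np.linalg.norm(l-pv),"dir",ang(l-pv))
h=w([(727,265)],.058)[0]; a=w([(690,268.5),(560,268.5)],.045)
print("hub",h,"arm",a,ang(a[1]-a[0]),"hub->piv",ang(PIV-h))
lidmeas(load("pics/top3.npz"))
E
```

```text
lens [0.55844745 0.03448238] r 0.14046905158502093 dir 265.40999999999997
lens [0.55844745 0.03448238] r 0.13980408371702058 dir 265.22
hub [ 0.5711264  -0.10405409] arm [[ 0.5711937  -0.08407092]
 [ 0.57172593 -0.01102762]] 89.58 hub->piv 90.29
rect [259.5 211.5] [29. 29.] lid xy [0.572  0.0374] sides [0.0561 0.0568 0.0558 0.0566] edge ang -0.31 r 0.142 dir 89.9
```

```bash
python3 - <<'E'
from h import *
Q=lambda a,z,off=.017: pose(PIV,a,.055,off,z,-1)
p,o=Q(270.6,.160); robot.line_to(p,.02,o); robot.wait(.2)
p,o=Q(258,.160); robot.line_to(p,.05,o)
p[2]=.27; robot.line_to(p,.15)
robot.movep([.40,-.42,.27],o); robot.wait(.2); print(status.current_t(),np.round(status.current_contact_force(),1))
c=shot("top","pics/top5.png"); shot("scene","pics/scene5.png")
im=c["img"][140:300,130:350,::-1]; cv2.imwrite("pics/crop5.png",cv2.resize(im,None,fx=3.6,fy=3.6,interpolation=cv2.INTER_CUBIC))
E
```

```text
23.025 [-0.1  1.   0.1]
```

View pics/crop5.png

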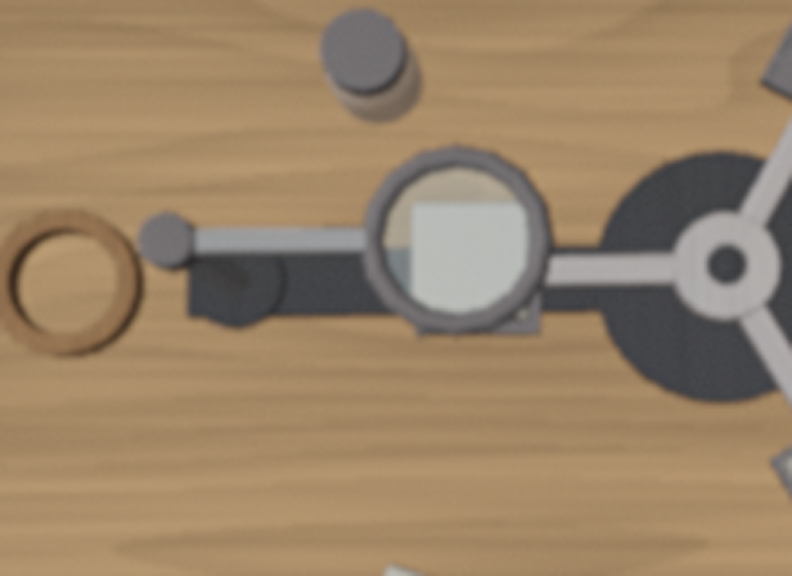

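View pics/scene5.png

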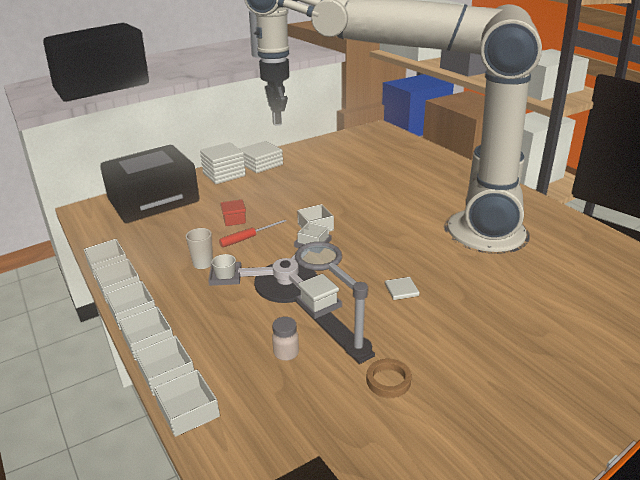

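The lens rim is centred at (457,239) in the crop, with the lid edges at x≈412 (left) and y≈202 (top) in it. In the scene view the lens is at (319,256) above the lid at (319,288). I'll check the positions in both cameras.

```bash
python3 - <<'E'
from h import *
c=load("pics/top5.npz"); s=load("pics/scene5.npz")
w=lambda p,z: unproj(c,(np.array(p,float)+.5)/3.6-.5+[130,140],z)[:,:2].round(4)
ang=lambda d:np.degrees(np.arctan2(d[1],d[0])).round(2)%360
l=w([(457,239)],.158)[0]; pv=w([(167,241)],.166)[0]
print("lens",l,"piv",pv,ang(l-pv),np.linalg.norm(l-pv)); lidc=load("pics/top3.npz"); lidmeas(lidc)
h=w([(727,265)],.058)[0]; a=w([(690,268),(555,270)],.045); print("hub",h,ang(pv-h),"arm",ang(a[1]-a[0]),ang(a.mean(0)-h))
# lid edges now seen: left x=412,top y=202 at z .082
print("lid left-top corner",w([(412,202)],.082))
im=s["img"][225:325,250:390,::-1].copy()
big=cv2.resize(im,None,fx=5.6,fy=5.6,interpolation=cv2.INTER_CUBIC)
def dr(P,col):
    q=((proj(s,P)-[250,225]+.5)*5.6).round().astype(int); cv2.polylines(big,[q],True,col,1)
st=h+(pv-h)*.5; print("station est",st)
t=np.linspace(0,2*np.pi,60)
dr(np.c_[l[0]+.048*np.cos(t),l[1]+.048*np.sin(t),0*t+.161],(0,0,255))
for cc,col in((st,(0,255,0)),): dr([[cc[0]+i*.032,cc[1]+j*.032,.082] for i,j in((1,1),(1,-1),(-1,-1),(-1,1))],col)
cv2.imwrite("pics/ov.png",big)
E
```

```text
lens [0.5704 0.0359] piv [0.5689 0.1748] 270.62 0.1389080991159263
rect [259.5 211.5] [29. 29.] lid xy [0.572  0.0374] sides [0.0561 0.0568 0.0558 0.0566] edge ang -0.31 r 0.142 dir 89.9
hub [ 0.5711 -0.1041] 90.45 arm 90.45 89.9
lid left-top corner [[0.6031 0.0672]]
station est [0.57    0.03535]
```

View pics/ov.png

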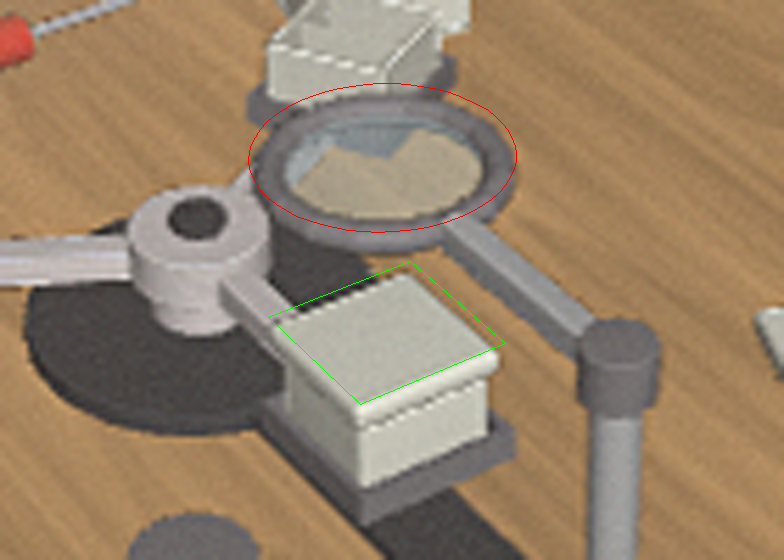

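Both overlays are off by the same 8–9 crop pixels (about 1.5 px, the calibration bias). The lens and lid therefore agree with each other and with the station, so I'm handing in.

```bash
python3 - <<'E'
from h import *
job.close_job(); print(status.current_t())
E
```

```text
the job is handed in; nothing more can be done
the job is handed in; nothing more can be done
```

The lidded box is at the inspection station with the lens centred over it. I handed the job in at about 23 s on the robot's clock, with the arm clear of everything.

I pushed the carousel about 116° anticlockwise with the closed fingertips on the round pot's arm. After lifting clear, I swung the magnifier arm about 92° until the lens was over the box.

| Last check (top camera) | Measured | Reference |
|---|---|---|
| Direction from hub to lidded box | 89.9° | hub-to-post line, 90.3–90.45° |
| Carousel arm direction | 89.9–90.45° | same line |
| Lens centre | (0.570, 0.036) | station (0.570, 0.035), lid (0.572, 0.037) |

- **Lens over box:** the lens sits within about 2–3 mm of the lid's centre, against the 1 cm allowed.
- **Scene camera:** it agreed on where the lens is relative to the box. Both overlays were shifted by the same 1.5 px or so, in line with the stated calibration error.
- **What disagreed:** arm-angle estimates differed by up to 0.9° between pictures, about 2 mm at the box. The segmented lid also came out about 6–8 mm too small, so I relied on its centre and on corners I picked by hand for the earlier measurements.
- **Other things on the bench:** nothing in the last pictures looked moved or tipped. The force readings I took between strokes stayed near 1 N.

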